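# Index the assembly dial on to its next hole

### The job

Index the assembly dial on by one station: with your fingertips press the red plunger knob between the yellow guards down until its pin is out of the hole, push the dial round clockwise (seen from above, as the arrow on its hub shows) by a sixth of a turn to the very next hole, and let the plunger spring fully up there so that the dial is locked. Do not run past that hole or turn the dial backwards. Pick nothing up: the capped tubes ride round standing in their nests, and the other loose things on the bench stay where they are.

Things in the scene. Friction and masses are not known exactly. Their poses are not given: they have to be found in the camera images.
- dial_axis (a point): Centre of the indexing dial: where its vertical turning axis meets the top face of the round aluminium plate (196 mm across, top 52 mm above the bench). A white arrow on the dark hub shows the working direction, clockwise seen from above. On a 66 mm radius stand six black cup nests (43 mm across, 16 mm high); four hold tubes, the two beside the plunger are empty.
- base: Grey cast base of the dial, 286 mm across (lugs reach 168 mm from the centre), bolted to the bench at any heading; origin under its centre, on the dial's axis. Its bright steel index ring (272 mm across, top 40 mm above the bench) shows round the dial, with six dark index holes on a 118 mm radius, 60 degrees apart.
- knob_top (a point): Centre of the flat top of the red plunger knob (40 mm across), carried by the dial 118 mm from its axis; top 94.5 mm above the bench at rest; moves with the knob. Vertical spring plunger: starts down at 3.5 N, bottoms after 13 mm at 5.5 N. Its pin leaves the hole after 8.5 mm. Let go between holes, it stays some 8 mm down till the next hole lets it spring up and lock (1 mm play).
- bracket (a point): Point fixed to the dial, on the plunger's axis, 94.5 mm above the bench; x axis radially outward. Two upright yellow guard cheeks stand on the two sides of the knob along the turning direction: 36 mm long radially, 5 mm thick, 54 mm gap, tops 22 mm above the resting knob. A finger between them can press the knob and push the leading cheek round (about 2 to 3 N).
- dial (a joint): Angle of the dial, rad: 0 in its starting hole, growing as it turns clockwise seen from above; index holes at every 1.047 (60 degrees). Locked to within about 0.01 while the plunger is up.
- plunger (a joint): How far the plunger is pressed down, m: 0 fully up (pin home in a hole), 0.013 bottomed; about 0.008 while its pin slides under the ring between holes.
- tube0_mid (a point): Middle (half-way up) of a clear capped tube with a blue cap, 31 mm across, 50 mm tall, 30 g, standing loose in one of the dial's nests; its foot is 55 mm above the bench, its top 105 mm.
- tube1_mid (a point): Middle (half-way up) of a clear capped tube with a blue cap, 31 mm across, 50 mm tall, 30 g, standing loose in one of the dial's nests; its foot is 55 mm above the bench, its top 105 mm.
- tube2_mid (a point): Middle (half-way up) of a clear capped tube with a blue cap, 31 mm across, 50 mm tall, 30 g, standing loose in one of the dial's nests; its foot is 55 mm above the bench, its top 105 mm.
- tube3_mid (a point): Middle (half-way up) of a clear capped tube with a blue cap, 31 mm across, 50 mm tall, 30 g, standing loose in one of the dial's nests; its foot is 55 mm above the bench, its top 105 mm.
- spare_mid (a point): Middle (half-way up) of a spare tube of the same kind, 50 mm tall, standing loose on the bench near the dial's base.
- tape: Loose roll of brown tape lying flat on the bench, 96 mm across, 24 mm high; origin under its centre.
- driver: Loose screwdriver, 190 mm long, lying on the bench; origin under its middle.
- cup: Loose white plastic cup, 72 mm across, 80 mm tall, on the bench; origin under its centre.
Not all that is in view belongs to the job. What is shaped like the part that bears tube1_mid but green is not meant.

How it is judged:
On the way, in this order (a step that is already met when the one before it is completed fails the run):
1. the plunger is pressed down until its pin is out of the starting hole (value of joint plunger above 0.0075 m and value of joint dial between -0.15 and 0.15 rad), for 0.05 s.
2. the dial has been turned clockwise, off the starting hole (value of joint dial above 0.25 rad), for 0.05 s.
At the end, for the whole second after the job is handed in: The dial stands still and locked in the next hole: 60 degrees (within 2) clockwise of where it started, the plunger up to within 2 mm; the four tubes stand upright in their nests and the spare tube, tape, screwdriver and cup are within 30 mm of where they were (value of joint dial between 1.012 and 1.082 rad and value of joint plunger below 0.002 m and velocity of joint dial between -0.03 and 0.03 rad/s and height (world z) of tube0_mid between 0.075 and 0.088 m and height (world z) of tube1_mid between 0.075 and 0.088 m and height (world z) of tube2_mid between 0.075 and 0.088 m and height (world z) of tube3_mid between 0.075 and 0.088 m and angle between each of tube0_mid, tube1_mid, tube2_mid, tube3_mid's own z axis and vertical below 0.2 rad and distance of each of spare_mid, tape, driver, cup from where it was at the start of the episode below 0.03 m); the robot touches nothing.
It fails at once if the dial runs more than 11 degrees past the next hole (value of joint dial above 1.24 rad).
It fails at once if the dial is turned backwards by more than 9 degrees (value of joint dial below -0.16 rad).
It fails at once if a tube is lifted out of its nest or tipped ((height (world z) of tube0_mid above 0.092 m or angle between tube0_mid's own z axis and vertical above 0.35 rad) or (height (world z) of tube1_mid above 0.092 m or angle between tube1_mid's own z axis and vertical above 0.35 rad) or (height (world z) of tube2_mid above 0.092 m or angle between tube2_mid's own z axis and vertical above 0.35 rad) or (height (world z) of tube3_mid above 0.092 m or angle between tube3_mid's own z axis and vertical above 0.35 rad)).
It fails at once if the spare tube, tape, screwdriver or cup is lifted, tipped or shoved more than 30 mm ((height (world z) of spare_mid above 0.04 m or angle between spare_mid's own z axis and vertical above 0.35 rad) or height (world z) of any of tape, cup above 0.02 m or height (world z) of driver above 0.03 m or distance of any of spare_mid, tape, driver, cup from where it was at the start of the episode above 0.03 m).
It also fails if it takes over 38 s, if anything falls off the work surface, if the arm or the gripper's body presses on something with over 40 N, if the wrist force passes 120 N, or if a joint passes its speed limit or range.

### The arm

A 6-joint arm with a two-finger parallel gripper is mounted at the origin on the work surface. World frame = base frame: x ahead of the robot, y to its left, z up, the work surface at z = 0. Lengths are in m, angles in rad, forces in N, time in s.
With the tool pointing down it reaches from about 0.35 to 0.775 m from the base axis. Payload 5.5 kg.
Tool frame: the origin (TCP) lies at the very end of the fingers, on their centre line; the grasp point (between the pads) lies 19 mm behind it; z points along the fingers, y is the direction in which the jaws open and shut (so a half turn about z gives the same grasp; the last joint's range is limited). The gripper opens to 85 mm and grips with 20 to 120 N. Pads are 22 mm wide; open, the fingers measure 114 mm over their backs; the gripper's body (76 mm by 85 mm) begins 54 mm behind the grasp point. The pads swing forward as they close: fully open they stand 13 mm farther back than shut.
Start: joints at [-1.471, 0.313, 0.046, 1.304, 0, 1.431], TCP at [0.137, -0.559, 0.231] pointing down, gripper open.
Joint ranges: [-2.76, 2.76], [-0.86, 1.69], [-1.03, 1.26], [-2.2, 2.34], [-1.47, 1.5], [-3.14, 3.14]. Speed limits (rad/s): [2.57, 2.57, 3.14, 3.14, 3.14, 3.14].

### API

Orientations are given as a unit quaternion [w, x, y, z].
In Python, from workcell import get_state, imaging, env, spotter gives the robot as it stands.
- The arm moves only by the tool play_rows, never from a script. Its argument "moves" is a list of rows, each an object with "claw": the finger opening in cm, from 0 to 8.54; "delta_pos": the shift along the tool's x, y, z in cm, a list of three; "twist": the turn about the tool's z in degrees. A call has 1 to 12 rows; each row is the pose to reach, as a shift and turn from the pose commanded when the call began, along the tool's axes at that moment; what a row does not reach only later rows make up. A row lasts 1/8 s, in which the tool goes at most 62.5 mm and 10.7 degrees, less where a joint would pass 70% of its speed; a pose out of reach is approached as far as the arm can. A call with a gripper value outside its range is refused whole. The fingers move at their own pace and stop on an object; "force" is the grip in N (left out, the last holds). Time passes only in rows, so rows that repeat a pose let the fingers close. It gives the time, the measured TCP pose, the force and the opening at its end, in the units of the state.
- get_state(): the state, without advancing time (a new reading comes with each control period).
- imaging.read_camera(name): name is "side" or "top" or "wrist"; returns the picture (400x640x3 uint8, red, green, blue); there is no depth.
- imaging.camera_info(name): a dict with "fx", "fy", "cx", "cy" (pixels), "world_to_cam" (4x4, takes a point from world to camera coordinates). Camera axes: x right, y down, z forward; pixel columns grow to the right and rows downward; lengths in m; the calibration is good to about 2 mm. A picture is of the moment at which its call begins: read the wrist's pose just before it. camera_info takes no time and is no camera call; for the wrist camera it gives the pose at the moment of the call.
- env.hand_in(): hands the job in, once; it reports no verdict.
Trained networks look in the newest picture that a camera, given by its name, has taken for a name from the list of things; names that differ only in an ending like _2 or _b are one class to them, and where a whole thing is asked for, a point or a joint stands for the part that bears it (a point fixed in the world has none). Each returns a list of dicts, best first, with "conf" (0 to 1); they miss things now and then, are a little off and sometimes report something else, mostly with a low value. They report only what shows in the picture. A call takes as long as a camera call. They do not tell look-alikes from the thing itself.
- spotter.spot_in(camera, query): "extent" ([left, top, right, bottom] in pixels, round what is visible of it).
The state is a dict: "clock": time; "joint_pos": joint angles; "qvel": joint speeds; "tau": joint torques, N m; "tcp_pos": TCP position; "orientation": TCP orientation; "wrist_force": force on the tool from outside, world axes, zero at the start; "ft_torque": the same for the moment, N m; "finger_gap": finger opening in m.
Only numpy, scipy, OpenCV 4.12 (cv2) and the standard library are available. Lean on these libraries where they do the work, as an engineer would, in place of code of your own. Each camera call takes 0.05 s, during which the arm holds its last target. There are 200 camera calls.

## Working session

There is one attempt and no reset: what is moved stays moved. The work goes in short steps, Python scripts to look and compute and a tool call to move; the robot and the scene stay as the last step left them, time stands still between calls to the robot, and variables do not carry over. Pictures are saved under pics/ and viewed, about 8 in all and at most 12, crops included, and the job is handed in when it is done.

Besides the shell and the picture viewer there is one more tool, called after "Call:" as a command line: name --argument value ..., lists and objects as JSON in quotes. play_rows: Moves the arm, as the interface text tells. Its arguments: {"type":"object","properties":{"moves":{"type":"array"},"force":{"type":"number"}},"required":["moves"]}

```bash
mkdir -p pics
cat > h.py <<'E'
import numpy as np, cv2
from workcell import get_state, imaging, env, spotter
def ray(cam,u,v,z,ci=None):
    ci=ci or imaging.camera_info(cam); T=np.array(ci["world_to_cam"]); R,t=T[:3,:3],T[:3,3]
    o=-R.T@t; d=R.T@np.array([(u-ci["cx"])/ci["fx"],(v-ci["cy"])/ci["fy"],1]); return o+d*(z-o[2])/d[2]
def proj(cam,p,ci=None):
    ci=ci or imaging.camera_info(cam); T=np.array(ci["world_to_cam"]); c=T[:3,:3]@np.array(p)+T[:3,3]
    return np.array([ci["fx"]*c[0]/c[2]+ci["cx"],ci["fy"]*c[1]/c[2]+ci["cy"]])
E
python3 - <<'E'
from h import *
s=get_state(); print(s["clock"],s["tcp_pos"],s["orientation"],s["wrist_force"])
ims=[]
for c in("top","side"):
    im=imaging.read_camera(c); ims.append(im)
    for q in("dial_axis","base","knob_top","bracket"):
        print(c,q,[(np.round(d["extent"]).tolist(),round(d["conf"],2)) for d in spotter.spot_in(c,q)[:3]])
    ci=imaging.camera_info(c); T=np.array(ci["world_to_cam"]); print(ci["fx"],-T[:3,:3].T@T[:3,3])
    cv2.imwrite(f"pics/{c}0.png",im[:,:,::-1])
E
```

```text
0.0 [ 0.13648861 -0.55804128  0.23038865] [-9.30451537e-04  9.92822846e-01  1.19590676e-01  8.30854134e-06] [ 0.03850824 -0.15415796 -0.75318163]
top dial_axis [([261.0, 140.0, 348.0, 218.0], 0.89)]
top base [([240.0, 125.0, 353.0, 242.0], 0.95)]
top knob_top [([327.0, 146.0, 342.0, 161.0], 0.72)]
top bracket [([263.0, 144.0, 346.0, 220.0], 0.76)]
477.05216925777194 [ 0.46617307 -0.02423323  1.36770152]
side dial_axis [([255.0, 174.0, 326.0, 238.0], 0.69)]
side base [([235.0, 172.0, 344.0, 265.0], 0.98), ([294.0, 213.0, 307.0, 228.0], 0.57)]
side knob_top [([293.0, 175.0, 301.0, 186.0], 0.56)]
side bracket [([257.0, 174.0, 327.0, 239.0], 0.96)]
457.6879295128792 [-0.09840641  0.78770425  0.84363475]
```

Run:
```python
import cv2
a=cv2.imread("pics/top0.png"); b=cv2.imread("pics/side0.png")
cv2.imwrite("pics/top0c.png",cv2.resize(a[80:280,190:410],None,fx=3.6,fy=3,interpolation=cv2.INTER_CUBIC)[:600])
cv2.imwrite("pics/top0c.png",cv2.resize(a[90:270,180:420],None,fx=3.3,fy=3.3,interpolation=cv2.INTER_CUBIC))
cv2.imwrite("pics/side0c.png",b)
```

```text
(no output)
```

View pics/top0c.png

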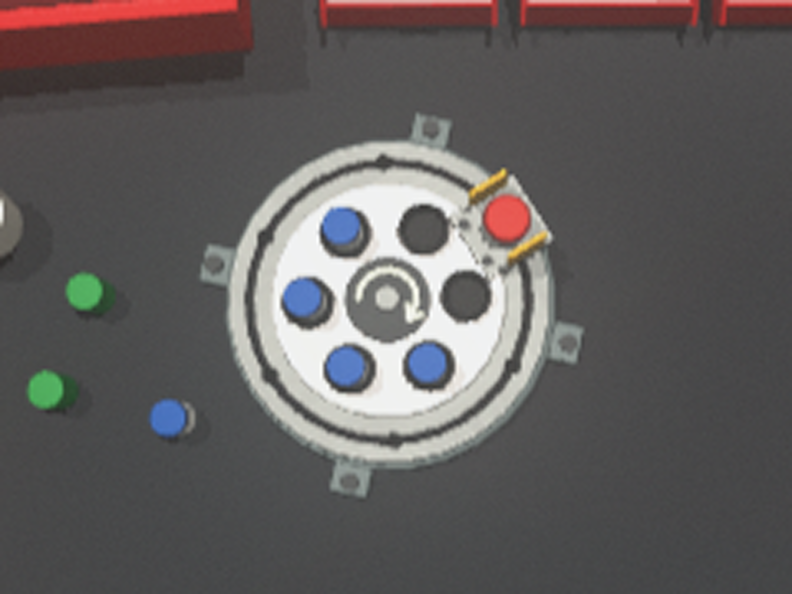

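View pics/side0.png

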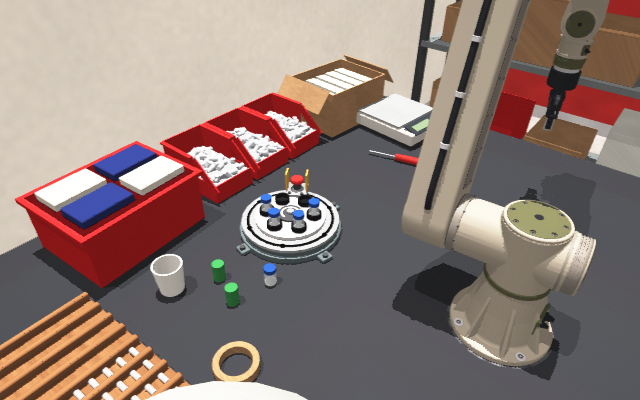

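The top picture shows the dial with its hub at about crop (387,298), the red knob at (507,219) between the yellow cheeks, and the next hole at (513,366). In the side view the cup is at (170,275), the spare tube at (270,275), the tape at (236,362), and the screwdriver at (395,155).

Run:
```python
from h import *
a=cv2.imread("pics/top0.png")[90:270,180:420].astype(int)
b,g,r=a[...,0],a[...,1],a[...,2]
def cen(m):
    n,l,s,c=cv2.connectedComponentsWithStats(m.astype(np.uint8)); 
    return [(s[i,4],c[i]+[180,90]) for i in range(1,n) if s[i,4]>8]
red=cen((r>150)&(g<100)&(b<100)); yel=cen((r>140)&(g>100)&(b<90)); blu=cen((b>130)&(r<110)&(g<140))
for nm,L,z in(("red",red,.0945),("yel",yel,.1165),("blu",blu,.105)):
    for n,c in L: print(nm,n,np.round(c,1),np.round(ray("top",*c,z),4))
hub=ray("top",180+387/3.3,90+298/3.3,.06);print("hub",hub)
for p in((384,161),(265,237),(270,377),(395,440),(514,367)): print("hole",ray("top",180+p[0]/3.3,90+p[1]/3.3,.04))
ci=imaging.camera_info("wrist");T=np.array(ci["world_to_cam"]);print("wrist",T.round(3).tolist(),ci["fx"])
for c in ("top","side"):
  for q in("driver","tape","cup","spare_mid"):
    imaging.read_camera(c); d=spotter.spot_in(c,q)[:4]
    for x in d:
        e=x["extent"];print(c,q,np.round(e),round(x["conf"],2),ray(c,(e[0]+e[2])/2,(e[1]+e[3])/2,.02).round(3))
```

```text
red 397 [212.2  93.1] [0.8207 0.2848 0.0945]
red 71 [303.1  91.5] [0.8241 0.0374 0.0945]
red 67 [364.   91.4] [ 0.8239 -0.1282  0.0945]
red 29 [406.2  91.6] [ 0.8228 -0.2431  0.0945]
red 147 [333.2 155.5] [ 0.6484 -0.0437  0.0945]
yel 26 [327.6 145.1] [ 0.673  -0.0286  0.1165]
yel 18 [339.  164.5] [ 0.6212 -0.0585  0.1165]
blu 98 [283. 158.] [0.6407 0.0905 0.105 ]
blu 100 [271.2 179.7] [0.5826 0.1216 0.105 ]
blu 105 [284.2 200.5] [0.5271 0.087  0.105 ]
blu 104 [309.1 199.4] [0.5298 0.0211 0.105 ]
blu 93 [230.4 216.1] [0.4865 0.2291 0.105 ]
hub [0.58480806 0.05510675 0.06      ]
hole [0.70394682 0.05902285 0.04      ]
hole [0.63904117 0.16005036 0.04      ]
hole [0.52007356 0.15494485 0.04      ]
hole [0.46672872 0.0494466  0.04      ]
hole [ 0.52777324 -0.05092036  0.04      ]
wrist [[0.238, -0.971, 0.001, -0.575], [-0.926, -0.227, 0.302, -0.04], [-0.293, -0.073, -0.953, 0.379], [0.0, 0.0, 0.0, 1.0]] 325.6921726339111
top driver [475. 188. 492. 224.] 0.77 [ 0.513 -0.468  0.02 ]
top tape [139. 239. 175. 274.] 0.67 [0.376 0.45  0.02 ]
top cup [154. 141. 184. 168.] 0.74 [0.664 0.424 0.02 ]
top spare_mid [225. 211. 240. 220.] 0.67 [0.49  0.241 0.02 ]
top spare_mid [326. 147. 341. 162.] 0.55 [ 0.661 -0.045  0.02 ]
side driver [392. 156. 415. 163.] 0.61 [ 0.518 -0.444  0.02 ]
side tape [210. 343. 261. 381.] 0.83 [0.374 0.461 0.02 ]
side cup [149. 256. 184. 296.] 0.57 [0.682 0.405 0.02 ]
side spare_mid [263. 264. 277. 284.] 0.71 [0.492 0.24  0.02 ]
```

```bash
cat >> h.py <<'E'
from scipy.spatial.transform import Rotation as Ro
def pose():
    s=get_state(); q=s["orientation"]; R=Ro.from_quat([q[1],q[2],q[3],q[0]]).as_matrix()
    return s,np.array(s["tcp_pos"]),R,np.degrees(np.arctan2(R[1,0],R[0,0]))
def delta(p,t0=None,R0=None):
    s,t,R,y=pose(); t=t if t0 is None else t0
    return (R.T@(np.array(p)-t)*100).round(2)
E
python3 - <<'E'
from h import *
s,t,R,y=pose();print(t,y,s["clock"]);print(R.round(3))
p=np.array([.648,-.0445,.20]); print(delta(p), delta(t+(p-t)*.5))
E
```

```text
[ 0.1365643  -0.55859131  0.23132691] 13.739655391172715 1.3
[[ 0.971  0.238 -0.   ]
 [ 0.238 -0.971 -0.   ]
 [-0.     0.    -1.   ]]
[ 61.89 -37.79   3.13] [ 30.95 -18.9    1.56]
```

Call:
play_rows --moves '[{"claw":0,"delta_pos":[4,-2.5,0.2],"twist":-8},{"claw":0,"delta_pos":[9,-5.5,0.4],"twist":-17},{"claw":0,"delta_pos":[14,-8.5,0.7],"twist":-26},{"claw":0,"delta_pos":[19,-11.6,1],"twist":-35},{"claw":0,"delta_pos":[24,-14.6,1.2],"twist":-44},{"claw":0,"delta_pos":[29,-17.7,1.5],"twist":-53},{"claw":0,"delta_pos":[34,-20.8,1.7],"twist":-62},{"claw":0,"delta_pos":[39,-23.8,2],"twist":-71},{"claw":0,"delta_pos":[44,-26.9,2.2],"twist":-80},{"claw":0,"delta_pos":[49,-29.9,2.5],"twist":-89},{"claw":0,"delta_pos":[54,-33,2.7],"twist":-98},{"claw":0,"delta_pos":[58,-35.4,3],"twist":-107}]'

```text
clock: 2.8
tcp_pos: [0.6174, -0.075, 0.2012]
orientation: [0.0, 0.492, 0.871, 0.0]
wrist_force: [0.8, -0.4, 1.0]
finger_gap: -0.0001
```

Run:
```python
from h import *
s,t,R,y=pose();print(t,y,s["clock"],np.degrees(s["joint_pos"]).round(1))
print(delta([.648,-.0445,.17]), "twist",y-212.5)
```

```text
[ 0.61739829 -0.07499104  0.20122378] 121.10723027426741 2.8 [-14.3  23.7   6.8  73.   -0.   44.6]
[1.03 4.19 3.12] twist -91.39276972573259
```

Call:
play_rows --moves '[{"claw":0,"delta_pos":[0.2,1,0.5],"twist":-9},{"claw":0,"delta_pos":[0.4,2,1],"twist":-18},{"claw":0,"delta_pos":[0.7,3,1.5],"twist":-27},{"claw":0,"delta_pos":[1,4.2,2],"twist":-36},{"claw":0,"delta_pos":[1,4.2,2.5],"twist":-45},{"claw":0,"delta_pos":[1,4.2,3.1],"twist":-54},{"claw":0,"delta_pos":[1,4.2,3.1],"twist":-63},{"claw":0,"delta_pos":[1,4.2,3.1],"twist":-72},{"claw":0,"delta_pos":[1,4.2,3.1],"twist":-81},{"claw":0,"delta_pos":[1,4.2,3.1],"twist":-91.4},{"claw":0,"delta_pos":[1,4.2,3.1],"twist":-91.4}]'

```text
clock: 4.18
tcp_pos: [0.6468, -0.0469, 0.1702]
orientation: [-0.0, -0.276, 0.961, -0.0]
wrist_force: [1.0, -0.7, -0.5]
finger_gap: -0.0001
```

Run:
```python
from h import *
s,t,R,y=pose();print(t,y,s["clock"],np.degrees(s["joint_pos"]).round(1),s["wrist_force"])
ci=imaging.camera_info("wrist"); im=imaging.read_camera("wrist")
r,g,b=[im[...,i].astype(int) for i in range(3)]
def big(m,z,k):
    n,l,S,c=cv2.connectedComponentsWithStats(m.astype(np.uint8))
    for i in sorted(range(1,n),key=lambda i:-S[i,4])[:k]: print(S[i],c[i].round(1),ray("wrist",*c[i],z,ci).round(4))
big((r>130)&(g<80)&(b<80),.0945,2); big((r>130)&(g>90)&(b<80),.1165,3)
for p in([.648,-.0445,.0945],[.5844,.0545,.052],t): print(proj("wrist",p,ci).round(0))
cv2.imwrite("pics/w1.png",im[:,:,::-1])
```

```text
[ 0.64684992 -0.04690796  0.1702137 ] -147.97218727059393 4.175 [-11.2  27.4   8.2  70.8  -0.  -43.3] [ 1.02645489 -0.74591762 -0.4613324 ]
[ 302  195   53   48 1901] [328.3 218.3] [ 0.6485 -0.0421  0.0945]
[   0  262  172   99 1429] [ 58.7 311.4] [ 0.8272 -0.1802  0.0945]
[300 172  57  19 460] [325.9 185.4] [ 0.6241 -0.0596  0.1165]
[304 246   5  11  27] [306.  251.8] [ 0.6697 -0.0466  0.1165]
[309 177   5   4   7] [311.1 178.9] [ 0.6254 -0.0696  0.1165]
[326. 216.]
[466. 197.]
[324. 265.]
```

View pics/w1.png

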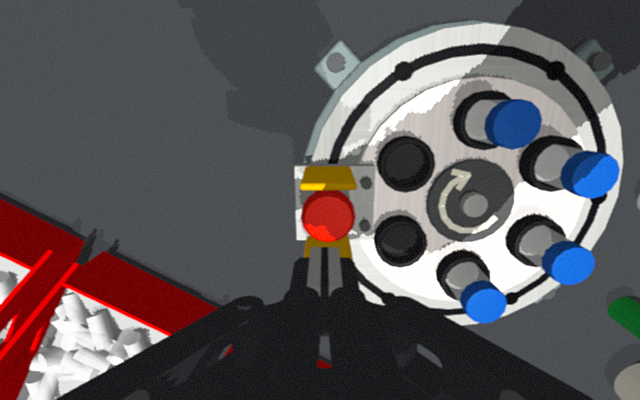

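The wrist view shows the knob at (328,218), agreeing with the top camera within 2 mm. The leading cheek is at (327,178), the closed fingers come in from below, and the adjacent nests are empty. I'm pressing now.

Call:
play_rows --moves '[{"claw":0,"delta_pos":[0.3,0.2,1.5],"twist":-0.5},{"claw":0,"delta_pos":[0.3,0.2,3],"twist":-0.5},{"claw":0,"delta_pos":[0.3,0.2,4.5],"twist":-0.5},{"claw":0,"delta_pos":[0.3,0.2,6],"twist":-0.5},{"claw":0,"delta_pos":[0.3,0.2,7],"twist":-0.5},{"claw":0,"delta_pos":[0.3,0.2,7.6],"twist":-0.5},{"claw":0,"delta_pos":[0.3,0.2,8.1],"twist":-0.5},{"claw":0,"delta_pos":[0.3,0.2,8.5],"twist":-0.5},{"claw":0,"delta_pos":[0.3,0.2,8.75],"twist":-0.5},{"claw":0,"delta_pos":[0.3,0.2,8.75],"twist":-0.5}]'

```text
clock: 5.48
tcp_pos: [0.6432, -0.0466, 0.083]
orientation: [0.0, -0.281, 0.96, 0.0]
wrist_force: [-2.6, 1.1, 4.6]
finger_gap: -0.0002
```

```bash
cat >> h.py <<'E'
C=np.array([.5846,.0548]); PHI=-57.3
def tgt(th,off,z,r=.118):
    "TCP for dial angle th (deg), finger off m ahead of knob centre"
    f=np.radians(PHI-th); p=C+r*np.array([np.cos(f),np.sin(f)])+off*np.array([np.sin(f),-np.cos(f)])
    return np.array([*p,z])
def rows(L):
    s,t,R,y=pose()
    for th,off,z in L:
        tw=(y-(PHI-th-90)+180)%360-180
        print(th,(R.T@(tgt(th,off,z)-t)*100).round(2),round(tw,1))
E
python3 - <<'E'
from h import *
s,t,R,y=pose();print(t,y,s["clock"],s["wrist_force"])
im=imaging.read_camera("wrist");cv2.imwrite("pics/w2.png",im[100:300,200:440,::-1].repeat(3,0).repeat(3,1))
for off in(.010,.014): rows([(0,off,.083)])
rows([(a,.017,.083) for a in(2,4,6,9,12,15,18,20)])
E
```

```text
[ 0.64324875 -0.04663511  0.08301132] -147.35176672492807 5.475 [-2.56433821  1.118441    4.64039228]
0 [ 0.45 -0.09  0.01] -0.1
0 [ 0.85 -0.09  0.01] -0.1
2 [ 1.57 -0.03  0.01] 1.9
4 [1.97 0.05 0.01] 3.9
6 [2.38 0.15 0.01] 5.9
9 [2.98 0.32 0.01] 8.9
12 [3.57 0.51 0.01] 11.9
15 [4.15 0.75 0.01] 14.9
18 [4.72 1.01 0.01] 17.9
20 [5.09 1.2  0.01] 19.9
```

View pics/w2.png

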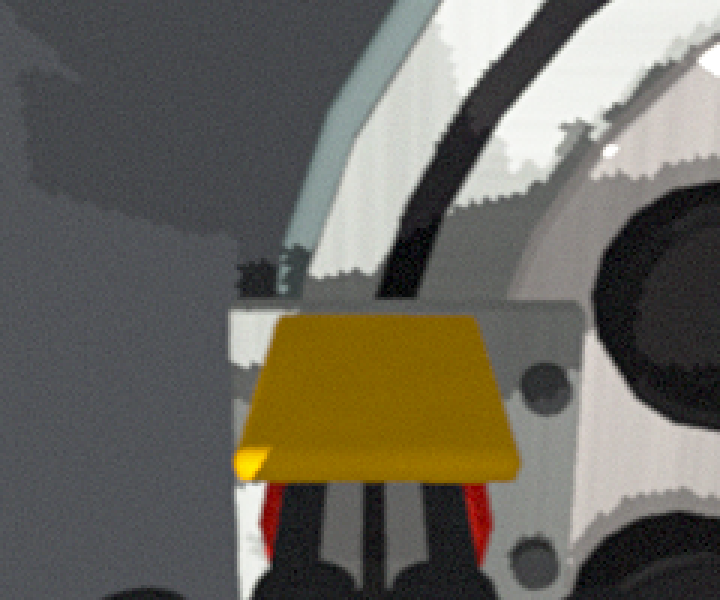

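The fingertip sits centred on the knob behind the leading cheek, at z=0.083 (11.5 mm down, about 5 N). I'm turning now.

Call:
play_rows --moves '[{"claw":0,"delta_pos":[0.4,-0.1,0],"twist":0},{"claw":0,"delta_pos":[0.8,-0.1,0],"twist":0},{"claw":0,"delta_pos":[1.2,-0.05,0],"twist":0.5},{"claw":0,"delta_pos":[1.55,0,0],"twist":2},{"claw":0,"delta_pos":[1.95,0.05,0],"twist":4},{"claw":0,"delta_pos":[2.4,0.15,0],"twist":6},{"claw":0,"delta_pos":[2.8,0.25,0],"twist":8},{"claw":0,"delta_pos":[3.2,0.4,0],"twist":10},{"claw":0,"delta_pos":[3.6,0.5,0],"twist":12},{"claw":0,"delta_pos":[4.15,0.75,0],"twist":15},{"claw":0,"delta_pos":[4.7,1,0],"twist":18},{"claw":0,"delta_pos":[5.1,1.2,0],"twist":20}]'

```text
clock: 7.02
tcp_pos: [0.5937, -0.0643, 0.0828]
orientation: [0.0, -0.109, 0.994, -0.0]
wrist_force: [1.9, 3.4, 4.1]
finger_gap: -0.0005
```

Run:
```python
from h import *
s,t,R,y=pose();print(t,y,s["clock"],s["wrist_force"])
im=imaging.read_camera("wrist");w=im[100:300,200:440,::-1].repeat(3,0).repeat(3,1)
a=imaging.read_camera("top")[:,:,::-1]
cv2.imwrite("pics/w3.png",np.hstack([cv2.resize(w,(400,333)),cv2.resize(a[120:220,240:360],(400,333))]))
ci=imaging.camera_info("top");
m=(a[...,2]>140)&(a[...,1]>100)&(a[...,0]<90)
n,l,S,c=cv2.connectedComponentsWithStats(m[120:250,230:370].astype(np.uint8))
for i in range(1,n):
    if S[i,4]>5: print(S[i,4],ray("top",*(c[i]+[230,120]),.1165,ci).round(4))
print(tgt(20,0,.1165),tgt(20,.0295,.1165))
```

```text
[ 0.59365488 -0.06430904  0.08282717] -167.49004621123933 7.025 [1.87749128 3.4292379  4.08249603]
[ 0.61054185 -0.06031308  0.1165    ] [ 0.58176358 -0.06679854  0.1165    ]
```

View pics/w3.png

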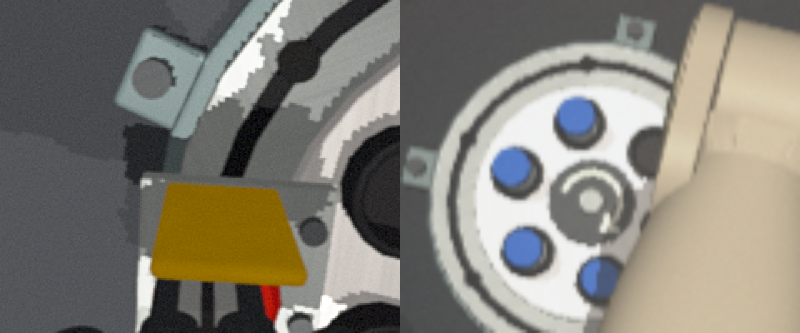

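```bash
cat >> h.py <<'E'
def caps(im):
    b,g,r=[im[...,i].astype(int) for i in(2,1,0)]; ci=imaging.camera_info("top")
    n,l,S,c=cv2.connectedComponentsWithStats(((b>130)&(r<110)&(g<140)).astype(np.uint8)); o=[]
    for i in range(1,n):
        p=ray("top",*c[i],.105,ci)[:2]
        if S[i,4]>60 and np.hypot(*(p-C))<.09: o.append((int(S[i,4]),p.round(4),round(np.hypot(*(p-C)),4),round(np.degrees(np.arctan2(*(p-C)[::-1])),1)))
    return o
E
python3 - <<'E'
from h import *
print(*caps(cv2.imread("pics/top0.png")[:,:,::-1]),sep="\n"); print(*caps(imaging.read_camera("top")),sep="\n")
rows([(20,.017,.1),(23,.017,.1),(28,.017,.1),(34,.017,.1),(40,.017,.1),(45,.017,.1),(48,.017,.1)])
E
```

```text
(98, array([0.6407, 0.0905]), np.float64(0.0665), np.float64(32.5))
(100, array([0.5826, 0.1216]), np.float64(0.0669), np.float64(91.7))
(105, array([0.5271, 0.087 ]), np.float64(0.0658), np.float64(150.8))
(104, array([0.5298, 0.0211]), np.float64(0.0644), np.float64(-148.4))
(97, array([0.6499, 0.0651]), np.float64(0.0661), np.float64(9.0))
(98, array([0.6092, 0.1171]), np.float64(0.067), np.float64(68.4))
(102, array([0.5445, 0.108 ]), np.float64(0.0666), np.float64(127.0))
20 [-0.09  0.01 -1.74] -0.1
23 [ 0.52  0.12 -1.74] 2.9
28 [ 1.53  0.36 -1.74] 7.9
34 [ 2.71  0.77 -1.73] 13.9
40 [ 3.84  1.3  -1.73] 19.9
45 [ 4.74  1.83 -1.73] 24.9
48 [ 5.25  2.19 -1.73] 27.9
```

Call:
play_rows --moves '[{"claw":0,"delta_pos":[-0.1,0,-0.9],"twist":0},{"claw":0,"delta_pos":[-0.1,0,-1.75],"twist":0},{"claw":0,"delta_pos":[0.2,0.05,-1.75],"twist":1},{"claw":0,"delta_pos":[0.5,0.1,-1.75],"twist":3},{"claw":0,"delta_pos":[1,0.25,-1.75],"twist":5.5},{"claw":0,"delta_pos":[1.5,0.35,-1.75],"twist":8},{"claw":0,"delta_pos":[2.1,0.55,-1.75],"twist":11},{"claw":0,"delta_pos":[2.7,0.75,-1.75],"twist":14},{"claw":0,"delta_pos":[3.1,0.95,-1.75],"twist":16},{"claw":0,"delta_pos":[3.5,1.1,-1.75],"twist":18},{"claw":0,"delta_pos":[3.8,1.3,-1.75],"twist":20},{"claw":0,"delta_pos":[3.8,1.3,-1.75],"twist":20}]'

```text
clock: 8.68
tcp_pos: [0.5529, -0.0597, 0.1002]
orientation: [-0.001, 0.064, 0.998, -0.0]
wrist_force: [0.8, -0.9, -0.8]
finger_gap: 0.0001
```

Run:
```python
from h import *
s,t,R,y=pose();print(t,y,s["clock"],s["wrist_force"])
print(*caps(imaging.read_camera("top")),sep="\n")
im=imaging.read_camera("wrist");cv2.imwrite("pics/w4.png",im[60:300,180:460,::-1].repeat(2,0).repeat(2,1))
rows([(a,.017,.1) for a in(44,48,50,52,54,56,58,60)])
```

```text
[ 0.55294743 -0.05965565  0.10015617] 172.6207711159133 8.675 [ 0.81148847 -0.89341634 -0.83925107]
(93, array([0.6498, 0.0458]), np.float64(0.0659), np.float64(-7.9))
(97, array([0.6261, 0.1071]), np.float64(0.0667), np.float64(51.6))
(102, array([0.5612, 0.117 ]), np.float64(0.0664), np.float64(110.6))
(104, array([0.5201, 0.0659]), np.float64(0.0655), np.float64(170.2))
44 [0.83 0.1  0.01] 4.0
48 [1.64 0.3  0.01] 8.0
50 [2.04 0.43 0.02] 10.0
52 [2.43 0.56 0.02] 12.0
54 [2.82 0.71 0.02] 14.0
56 [3.2  0.88 0.02] 16.0
58 [3.58 1.05 0.02] 18.0
60 [3.95 1.24 0.02] 20.0
```

View pics/w4.png

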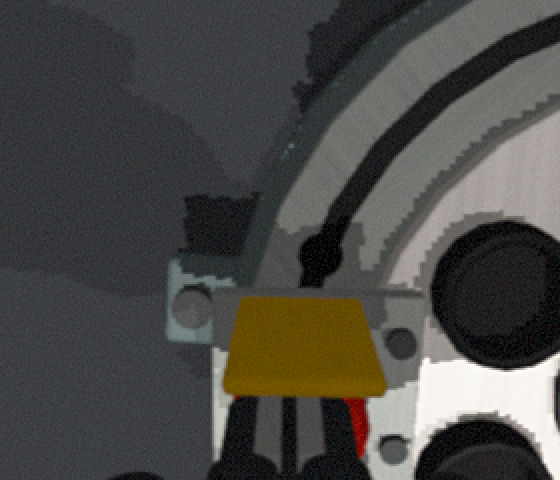

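Dial is at about 40.4° by the caps, matching the tool's angle, and all tubes are upright. The finger is above the knob and behind the cheek, and the next hole is visible ahead at (321,255).

Call:
play_rows --moves '[{"claw":0,"delta_pos":[0.4,0.05,0],"twist":2},{"claw":0,"delta_pos":[0.85,0.1,0],"twist":4},{"claw":0,"delta_pos":[1.25,0.2,0],"twist":6},{"claw":0,"delta_pos":[1.65,0.3,0],"twist":8},{"claw":0,"delta_pos":[2.05,0.43,0],"twist":10},{"claw":0,"delta_pos":[2.43,0.56,0],"twist":12},{"claw":0,"delta_pos":[2.7,0.67,0],"twist":13.5},{"claw":0,"delta_pos":[2.9,0.75,0],"twist":14.5},{"claw":0,"delta_pos":[3.1,0.83,0],"twist":15.5},{"claw":0,"delta_pos":[3.25,0.9,0],"twist":16.3},{"claw":0,"delta_pos":[3.4,0.97,0],"twist":17},{"claw":0,"delta_pos":[3.4,0.97,0],"twist":17}]'

```text
clock: 10.28
tcp_pos: [0.5206, -0.0455, 0.1004]
orientation: [-0.001, 0.211, 0.977, 0.0]
wrist_force: [1.2, 0.8, -0.3]
finger_gap: -0.0001
```

Run:
```python
from h import *
s,t,R,y=pose();print(t,y,s["clock"],s["wrist_force"])
print(*caps(imaging.read_camera("top")),sep="\n")
rows([(a,.017,.1) for a in(57,58,59,60,61)])
```

```text
[ 0.52063174 -0.04553055  0.10035237] 155.64272081792507 10.275 [ 1.15539282  0.7814882  -0.26231709]
(93, array([0.6445, 0.0279]), np.float64(0.0656), np.float64(-24.2))
(99, array([0.6385, 0.0935]), np.float64(0.0663), np.float64(35.7))
(100, array([0.5795, 0.1218]), np.float64(0.0672), np.float64(94.4))
(104, array([0.5259, 0.0843]), np.float64(0.0657), np.float64(153.3))
57 [-0.   -0.02  0.03] -0.1
58 [0.2  0.02 0.03] 0.9
59 [0.41 0.05 0.03] 1.9
60 [0.61 0.09 0.03] 2.9
61 [0.82 0.13 0.03] 3.9
```

Call:
play_rows --moves '[{"claw":0,"delta_pos":[0.1,0.01,0],"twist":0.5},{"claw":0,"delta_pos":[0.2,0.02,0],"twist":1},{"claw":0,"delta_pos":[0.3,0.03,0],"twist":1.5},{"claw":0,"delta_pos":[0.4,0.05,0],"twist":1.9},{"claw":0,"delta_pos":[0.48,0.06,0],"twist":2.3},{"claw":0,"delta_pos":[0.55,0.08,0],"twist":2.6},{"claw":0,"delta_pos":[0.62,0.09,0],"twist":2.9},{"claw":0,"delta_pos":[0.62,0.09,0],"twist":2.9}]'

```text
clock: 11.32
tcp_pos: [0.5163, -0.0426, 0.1003]
orientation: [0.0, 0.236, 0.972, -0.0]
wrist_force: [1.6, -1.7, -0.6]
finger_gap: 0.0001
```

Run:
```python
from h import *
s,t,R,y=pose();print(t,y,s["clock"],s["wrist_force"])
print(*caps(imaging.read_camera("top")),sep="\n")
im=imaging.read_camera("wrist");cv2.imwrite("pics/w5.png",im[100:300,200:440,::-1].repeat(2,0).repeat(2,1))
rows([(a,.017,.1) for a in(60,61)])
```

```text
[ 0.51632556 -0.04263799  0.10028394] 152.72897406309792 11.325 [ 1.63197664 -1.74608172 -0.60341183]
(98, array([0.6405, 0.0911]), np.float64(0.0667), np.float64(33.0))
(98, array([0.6431, 0.0257]), np.float64(0.0654), np.float64(-26.4))
(101, array([0.5823, 0.1218]), np.float64(0.067), np.float64(92.0))
(105, array([0.5269, 0.0869]), np.float64(0.066), np.float64(150.9))
60 [ 0.1  -0.01  0.03] 0.0
61 [0.31 0.02 0.03] 1.0
```

Call:
play_rows --moves '[{"claw":0,"delta_pos":[0.05,0.0,0],"twist":0},{"claw":0,"delta_pos":[0.1,0.0,0],"twist":0.2},{"claw":0,"delta_pos":[0.1,0.0,0],"twist":0.2}]'

```text
clock: 11.8
tcp_pos: [0.5154, -0.0419, 0.1003]
orientation: [0.0, 0.237, 0.971, 0.0]
wrist_force: [2.2, 0.1, -1.0]
finger_gap: 0.0002
```

Run:
```python
from h import *
s,t,R,y=pose();print(t,y,s["clock"],s["wrist_force"])
print([c[3] for c in caps(imaging.read_camera("top"))])
im=imaging.read_camera("wrist");cv2.imwrite("pics/w6.png",im[100:300,200:440,::-1].repeat(2,0).repeat(2,1))
rows([(a,.017,.1) for a in(60,61)])
```

```text
[ 0.51537324 -0.04190105  0.10031672] 152.5410215927843 11.8 [ 2.19689835  0.10272748 -1.00739246]
[np.float64(32.3), np.float64(-27.5), np.float64(91.4), np.float64(150.4)]
60 [-0.02 -0.03  0.03] -0.2
61 [ 0.19 -0.    0.03] 0.8
```

View pics/w6.png

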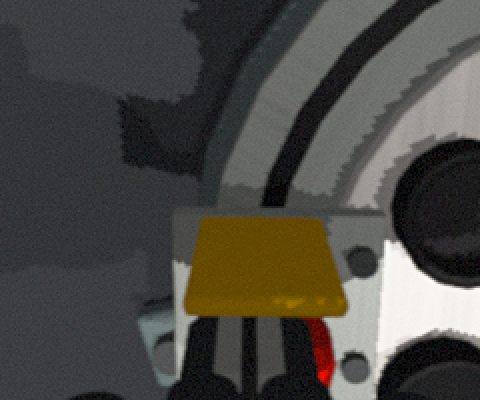

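Call:
play_rows --moves '[{"claw":0,"delta_pos":[-0.5,0.0,0],"twist":0},{"claw":0,"delta_pos":[-0.5,0.0,0],"twist":0},{"claw":0,"delta_pos":[-0.5,0.0,0.4],"twist":0},{"claw":0,"delta_pos":[-0.5,0.0,0.75],"twist":0},{"claw":0,"delta_pos":[-0.5,0.0,0.75],"twist":0}]'

```text
clock: 12.52
tcp_pos: [0.5196, -0.0443, 0.0927]
orientation: [-0.0, 0.237, 0.971, -0.0]
wrist_force: [-1.1, 0.4, 3.0]
finger_gap: 0.0
```

Run:
```python
from h import *
for i in range(3):
    c=caps(imaging.read_camera("top")); s,t,R,y=pose(); print(t,s["clock"],s["wrist_force"],[float(x[3]) for x in c])
```

```text
[ 0.51957189 -0.04428311  0.09283716] 12.575 [-0.81854296 -0.44160538  2.89119538] [32.3, -27.5, 91.4, 150.4]
[ 0.51960362 -0.04430654  0.09292511] 12.625 [-0.93180338  0.36429541  3.91673881] [32.3, -27.5, 91.4, 150.4]
[ 0.51959725 -0.04429581  0.09294051] 12.675 [-1.69127077  0.13652255  1.71248926] [32.2, -27.6, 91.4, 150.4]
```

The probe meets about 3.5 N at z=0.0928, so the knob has sprung up and the plunger is locked. I'm backing off upward.

Call:
play_rows --moves '[{"claw":0,"delta_pos":[0,0,-0.5],"twist":0},{"claw":0,"delta_pos":[-0.1,-0.1,-1.5],"twist":0},{"claw":0,"delta_pos":[-0.1,-0.1,-3],"twist":0},{"claw":0,"delta_pos":[-0.1,-0.1,-5],"twist":0},{"claw":0,"delta_pos":[-0.1,-0.1,-8],"twist":0},{"claw":0,"delta_pos":[-2,-0.1,-10],"twist":0},{"claw":0,"delta_pos":[-5,-0.1,-11],"twist":0},{"claw":0,"delta_pos":[-5,-0.1,-11],"twist":0},{"claw":0,"delta_pos":[-5,-0.1,-11],"twist":0}]'

```text
clock: 13.8
tcp_pos: [0.5631, -0.0681, 0.2029]
orientation: [-0.0, 0.237, 0.971, 0.0]
wrist_force: [0.2, -0.2, 0.9]
finger_gap: -0.0001
```

Run:
```python
from h import *
s,t,R,y=pose();print(t,s["clock"],s["wrist_force"])
a=imaging.read_camera("top"); print([float(x[3]) for x in caps(a)])
b=imaging.read_camera("side"); w=imaging.read_camera("wrist"); ci=imaging.camera_info("wrist")
f=np.radians(PHI-60); k=[*(C+.118*np.array([np.cos(f),np.sin(f)]))]
for z in(.0945,.0865): print("knob at z",z,proj("wrist",k+[z],ci).round(1),proj("side",k+[z]).round(1))
r,g,bb=[w[...,i].astype(int) for i in range(3)]
n,l,S,c=cv2.connectedComponentsWithStats(((r>130)&(g<80)&(bb<80)).astype(np.uint8))
print([(S[i].tolist(),c[i].round(1)) for i in range(1,n) if S[i,4]>200])
cv2.imwrite("pics/end.png",np.hstack([w,cv2.resize(b[120:320,130:450],(640,400))])[:,:,::-1][:,::1])
cv2.imwrite("pics/end.png",cv2.resize(cv2.imread("pics/end.png"),(800,250),interpolation=cv2.INTER_AREA))
for q in("driver","tape","cup","spare_mid"):
    print(q,[(np.round(d["extent"]).tolist(),round(d["conf"],2)) for d in spotter.spot_in("side",q)[:2]])
```

```text
[ 0.5630589  -0.06808176  0.20288105] 13.8 [ 0.19228582 -0.24194915  0.85152239]
[32.2, -27.6, 91.4, 150.4]
knob at z 0.0945 [325.9 154.1] [330.8 191.3]
knob at z 0.0865 [325.9 152.5] [330.7 193.6]
[([309, 130, 44, 44, 1506], array([330.4, 151.4])), ([0, 285, 38, 41, 728], array([ 15.5, 307.3])), ([526, 316, 114, 84, 712], array([597.4, 354.1]))]
driver []
tape []
cup [([151.0, 251.0, 185.0, 296.0], 0.66), ([325.0, 187.0, 329.0, 200.0], 0.38)]
spare_mid [([262.0, 260.0, 280.0, 286.0], 0.58)]
```

View pics/end.png

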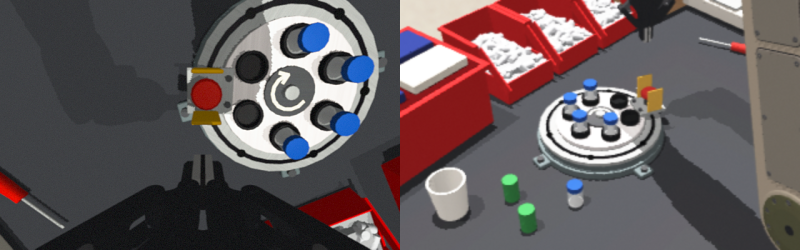

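The dial stands one station on. The knob is up between the cheeks, the four tubes are upright, and the bench items are in place.

```bash
python3 -c "
from h import *
print(env.hand_in())"
```

```text
the job is handed in; nothing more can be done
None
```

I indexed the dial on by one station, and it should be locked in the next hole. I handed the job in at about 14 s; the hand-in gives no verdict.

With the gripper shut, I pressed the knob about 11.5 mm down between the guards. I turned the dial about 23° while holding the knob down. Then I lifted the fingertip clear of the knob and pushed the leading cheek slowly round to the next hole.

**Last checks:**
- **Angle:** the tube caps in the top camera show the dial turned about 60.2° (60.0 to 60.4°, depending on the cap). The reading stayed the same after the arm withdrew.
- **Lock:** I felt no clear stop while pushing. I probed the knob instead and met about 3.5 N, its starting force, at 93 mm height. A knob still held down would sit about 8 mm lower, so I take the plunger to be up.
- **Tubes:** all four stand upright in their nests.
- **Bench items:** the cup and spare tube are within a few pixels of where they were. The network missed the tape and screwdriver in the last side picture. A screwdriver is visible in it, but the tape lay outside the crop I viewed; the arm did not come near either.
- **Arm:** it is clear of everything.

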